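# Refit the keyed control knob on a sloped timer console

### The arm

A 6-joint arm with a two-finger parallel gripper is mounted at the origin on a cart in front of the work surface, level with it; the furniture and walls round the work are solid. World frame = base frame: x ahead of the robot, y to its left, z up, the work surface at z = 0. Lengths are in mm, angles in rad, forces in N, time in s.
With the tool pointing down it reaches from about 350 to 725 mm from the base axis. Payload 4.3 kg.
Tool frame: the origin (TCP) lies at the very end of the fingers, on their centre line; the grasp point (between the pads) lies 19 mm behind it (bot.grip_point_offset is the distance from the TCP to the grasp point, in mm); z points along the fingers, y is the line along which they close (so a half turn about z gives the same grasp; the last joint's range is limited). The gripper opens to 85 mm and grips with 20 to 120 N. Pads are 22 mm wide; open, the fingers measure 114 mm over their backs; the gripper's body (76 mm by 85 mm) begins 54 mm behind the grasp point. The pads swing forward as they close: fully open they stand 13 mm farther back than shut.
Start: joints at [1.15, 0.377, 0.081, 1.274, 0, 1.46], TCP at [175.854, 547.487, 231.329] pointing down, gripper open.
Joint ranges: [-2.72, 2.72], [-0.84, 1.66], [-1.02, 1.22], [-1.77, 2.12], [-1.37, 1.28], [-3.14, 3.14]. Speed limits (rad/s): [2.57, 2.57, 3.14, 3.14, 3.14, 3.14].

### API

Orientations are given as a unit quaternion [x, y, z, w].
In Python, from rig import bot gives the robot as it stands.
- The arm moves only by the tool step_arm, never from a script. Its argument "motion" is text: rows parted by semicolons, each of 5 numbers parted by spaces: the shift along the tool's x, y, z in cm, then the turn about the tool's z in rad, then the opening in per cent of the stroke, from 0 (shut) to 100 (fully open). In form: tx ty tz yaw jaw; .... A call has 1 to 12 rows; each row is the pose to reach, as a shift and turn from the pose commanded when the call began, along the tool's axes at that moment; what a row does not reach only later rows make up. A row lasts 1/10 s, in which the tool goes at most 50 mm and 8.59 degrees, less where a joint would pass 70% of its speed; a pose out of reach is approached as far as the arm can. A call with a gripper value outside its range is refused whole. The fingers move at their own pace and stop on an object; the grip force is fixed at half the most. Time passes only in rows, so rows that repeat a pose let the fingers close. It gives the time, the measured TCP pose, the force, the opening and the grip force at its end, in the units of the state.
- bot.sense(): the state, without advancing time (a new reading comes with each control period).
- bot.snapshot(name): name is "side" or "top"; returns a dict with "image" (384x512x3 uint8, red, green, blue), "intrinsics" (3x3 intrinsics, pixels), "distortion" ([k1, k2, p1, p2, k3] as OpenCV has them; the pictures are not rectified), "world_from_camera" (4x4, takes a point from camera to world coordinates). Camera axes: x right, y down, z forward; pixel columns grow to the right and rows downward; lengths in mm; the calibration is good to about 2 mm. A picture is of the moment at which its call begins. There is no depth.
- bot.close_job(): hands the job in; it is judged then, once.
The state is a dict: "time_s": time; "joint_pos": joint angles; "dq": joint speeds; "joint_efforts": joint torques, N m; "tool_pos": TCP position; "tcp_rot": TCP orientation; "ft_force": force on the tool from outside, world axes, zero at the start; "torque": the same for the moment, N m; "finger_gap": finger opening in mm; "grasp_force": force on a finger pad.
Only numpy, scipy, OpenCV 4.12 (cv2) and the standard library are available. Lean on these libraries where they do the work, as an engineer would, in place of code of your own. Each camera call takes 0.05 s, during which the arm holds its last target. There are 200 camera calls.

### The job

The timer console has lost its control knob. Lift the loose dust cap off the spindle on the console's sloped face and set it, mouth down, in the open parts tray; then put the knob on the spindle and turn it until its hidden slots drop over the spindle's fins, so that it sits fully home, flat on the face. Leave the other things on the table where they are.

Things in the scene. Friction and masses are not known exactly. Their poses are not given: they have to be found in the camera images.
- console: Grey wedge-shaped timer console, 150 deep x 170 wide x 95 mm high, fixed on the table, its front turned to the right (-y) and partly to the robot. Origin: centre of its underside; z up, -x its front. Its face slopes 32 degrees from level: 26 mm high at the front edge, 95 mm at the top edge, then a flat top 40 mm deep. Rocker, lamp and vents are only details.
- seat (a point): Point in the middle of the sloped face, 60 mm above the table, where the spindle's axis meets it. z is the face's outward normal (the spindle's axis, 32 degrees from vertical, leaning to the console's front), y runs along the console's width. These axes belong to the face and do not turn with the spindle.
- spindle_tip (a point): Top of the steel spindle, on its axis, 16 mm above the seat point; axes as seat. The post is 14 mm across, its top 5 mm tapering to 8 mm. At its foot three fins, 120 degrees apart, 5 mm wide, 17 mm out from the axis, 9 mm high. Their angle differs every time and is not reported. The spindle turns only above 0.35 N m, so a knob pressed on with a few newtons slips round on the fins.
- dust_cap: Plain grey plastic cap, a cylinder 43 mm across and 32 mm high, closed at the top, open below (bore 37 mm, 28 mm deep), 25 g. Origin: centre of its open rim; z is its axis, towards the closed top. At the start it stands loose over the spindle, its rim on the sloped face, axis along the face's normal.
- knob: Black control knob, 80 g, standing loose on the table on its flange, grip up. Flange 54 mm across, 18.5 mm high; on it a bar grip 46 long (along the knob's x), 14 wide (y), 23.5 mm high, its top at 42 mm. Origin: centre of the flange's underside; z is the axis, up through the grip.
- knob_bore (a point): Mouth of the knob's bore, at its origin, axes as the knob. Bore 17 mm across, 16.5 mm deep; round it three slots 9 mm wide, 9.5 mm deep, at 0, 120 and 240 degrees from x, hidden by the skirt. Off the fins the underside rests on them 9 mm clear of the face; with slots over fins (within about 6 degrees) it drops 9 mm and lies flat on the face. Any of the three ways round will do.
- tray: Dark steel open parts tray, 120 x 120 x 16 mm, walls and floor 4 mm, fixed to the table, empty. Origin: centre of its underside; z up. The knob and the tray may stand at either side.
- spool_a: Bystander: thread spool 29 mm across, 50 mm high, upright; origin under its centre.
- spool_b: Bystander: thread spool 29 mm across, 50 mm high, upright; origin under its centre.
- chalk: Bystander: flat piece of tailor's chalk, 36 x 47 x 8 mm; origin under its centre.
Mind the look-alikes: they are no part of the job. Leave any green look-alike of the dust_cap alone.

How it is judged (in metres and radians):
On the way, in this order (a step that is already met when the one before it is completed fails the run):
1. the dust cap stands mouth down in the tray, released (x of dust_cap in the frame of tray between -0.04 and 0.04 m and y of dust_cap in the frame of tray between -0.04 and 0.04 m and height (world z) of dust_cap below 0.012 m and angle between dust_cap's own z axis and vertical below 0.15 rad and linear speed of dust_cap below 0.02 m/s and contact force between dust_cap and the fingers below 0.05 N), for 0.2 s.
2. the knob has dropped over the fins and lies flat on the console's face (z of knob in the frame of seat between -0.003 and 0.0035 m and distance between knob and seat below 0.006 m and angle between the z axis of knob and the z axis of seat, either way round below 0.09 rad), for 0.2 s.
At the end, for the whole second after the job is handed in: Knob released and at rest on the spindle: underside within 3.5 mm of the face, origin within 6 mm of the seat point, axis within 5 degrees of the face normal. Dust cap released, at rest, upright within 8 degrees on the tray floor, its centre within 40 mm of the tray centre along each side (all of step 1 and all of step 2 and linear speed of knob below 0.02 m/s and contact force between knob and the fingers below 0.05 N); the robot touches nothing.
It fails at once if a thread spool or the chalk is shoved more than 3 cm (distance of any of spool_a, spool_b, chalk from where it was at the start of the episode above 0.03 m).
It also fails if it takes over 72 s, if anything falls off the work surface, if the arm or the gripper's body presses on something with over 40 N, if the wrist force passes 120 N, or if a joint passes its speed limit or range.

## Working session

There is one attempt and no reset: what is moved stays moved. The work goes in short steps, Python scripts to look and compute and a tool call to move; the robot and the scene stay as the last step left them, time stands still between calls to the robot, and variables do not carry over. Pictures are saved under pics/ and viewed, at most 10 in all, crops included, and the job is handed in when it is done.

Besides the shell and the picture viewer there is one more tool, called after "Request:" as name(argument=value, ...) on one line, values as JSON. step_arm: Moves the arm, as the interface text tells. Its arguments: {"type":"object","properties":{"motion":{"type":"string"}},"required":["motion"]}

```bash
mkdir -p pics; ls; python3 - <<'E'
from rig import bot
import cv2,numpy as np,pickle
print(bot.sense())
for n in("side","top"):
    s=bot.snapshot(n); cv2.imwrite(f"pics/{n}0.png",s["image"][:,:,::-1]); pickle.dump(s,open(f"{n}0.pkl","wb"))
    print(n,s["intrinsics"],s["distortion"],s["world_from_camera"])
E
```

```text
pics
{'time_s': 0.0, 'joint_pos': array([ 1.14972669e+00,  3.78058300e-01,  7.96292103e-02,  1.27439123e+00,
       -4.72271888e-06,  1.46051538e+00]), 'dq': array([ 0.00073607, -0.00143891,  0.00213252,  0.00032451,  0.00120573,
       -0.0001433 ]), 'joint_efforts': array([-2.80262509e-03, -4.63608456e+01,  2.69874430e+01,  2.09035620e-02,
       -1.99611907e-05,  8.07360845e-08]), 'tool_pos': array([175.557981  , 546.86015813, 230.36487088]), 'tcp_rot': array([ 1.54769623e-01,  9.87950069e-01, -9.77111718e-04, -2.63432416e-04]), 'ft_force': array([-0.12417615, -1.14079386,  0.28026242]), 'torque': array([-0.01572955, -0.02848522, -0.00181001]), 'grasp_force': 0.0, 'finger_gap': 85.26321702203454}
side [[383.75096078   0.         264.09532096]
 [  0.         383.75096078 191.56191759]
 [  0.           0.           1.        ]] [-0.08219726  0.          0.          0.          0.        ] [[ 8.92594194e-01 -1.70402782e-01  4.17418850e-01  1.26954709e+02]
 [-4.50850644e-01 -3.31085507e-01  8.28924655e-01 -7.66941235e+02]
 [-3.04973641e-03 -9.28086892e-01 -3.72351205e-01  4.09682161e+02]
 [ 0.00000000e+00  0.00000000e+00  0.00000000e+00  1.00000000e+00]]
top [[478.26341886   0.         253.04481331]
 [  0.         478.26341886 191.26608913]
 [  0.           0.           1.        ]] [-0.12502026  0.          0.          0.          0.        ] [[-7.48848868e-03 -9.96998023e-01  7.70640261e-02  4.43545280e+02]
 [-9.99348913e-01  4.74150826e-03 -3.57668655e-02  1.31228440e+01]
 [ 3.52940945e-02 -7.72816905e-02 -9.96384397e-01  1.08096519e+03]
 [ 0.00000000e+00  0.00000000e+00  0.00000000e+00  1.00000000e+00]]
```

View pics/top0.png

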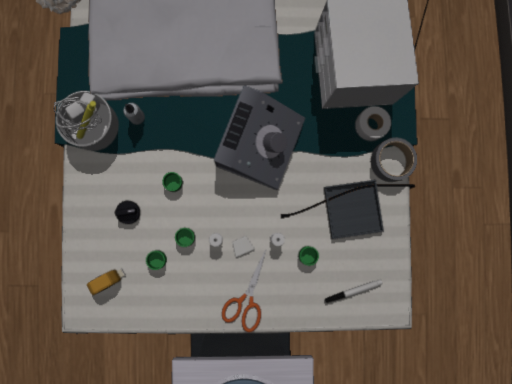

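View pics/side0.png

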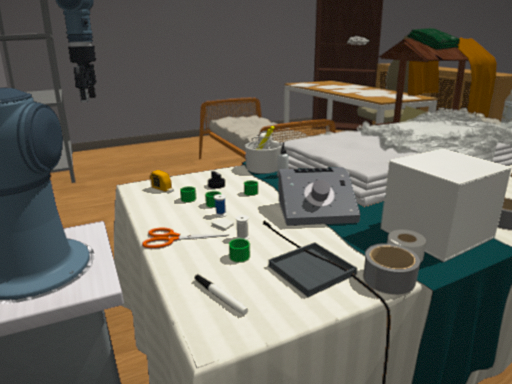

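The top view shows the console at about (260,138) with the grey cap near (270,141). The black knob is at (128,212), the tray at (354,210), the spools at (216,242) and (277,242), and the chalk at (243,246).
Dust-cap candidates are the green cups at (173,182), (185,237), (157,260) and (308,257), and the grey cylinder on the console at (270,141). The grey one fits, being grey and on the spindle. I'll confirm it in an enlarged crop.

```bash
cat > h.py <<'E'
import numpy as np,cv2,pickle
from scipy.spatial.transform import Rotation as R
def ray(s,uv):
    p=cv2.undistortPoints(np.array([[uv]],float),s["intrinsics"],np.array(s["distortion"]))[0,0]
    T=s["world_from_camera"]; return T[:3,3],T[:3,:3]@np.array([p[0],p[1],1])
def onz(s,uv,z):
    o,d=ray(s,uv); return o+d*(z-o[2])/d[2]
def proj(s,P):
    T=np.linalg.inv(s["world_from_camera"]);P=np.atleast_2d(np.array(P,float))
    return cv2.projectPoints(P,cv2.Rodrigues(T[:3,:3])[0],T[:3,3],s["intrinsics"],np.array(s["distortion"]))[0][:,0]
def two(s1,a,s2,b):
    A=np.zeros((3,3));B=np.zeros(3);L=[]
    for s,u in((s1,a),(s2,b)):
        o,d=ray(s,u);d=d/np.linalg.norm(d);M=np.eye(3)-np.outer(d,d);A+=M;B+=M@o;L.append((o,M))
    x=np.linalg.solve(A,B);return x,[np.linalg.norm(M@(x-o)) for o,M in L]
def load(n): return pickle.load(open(n+".pkl","rb"))
def snap(bot,n,tag):
    s=bot.snapshot(n);pickle.dump(s,open(f"{n}{tag}.pkl","wb"));return s
E
python3 - <<'E'
from h import *
t=load("top0")["image"][:,:,::-1];s=load("side0")["image"][:,:,::-1]
f=lambda im,x,y,w,h:cv2.resize(im[y:y+h,x:x+w],(390,290),interpolation=cv2.INTER_CUBIC)
c=np.vstack([np.hstack([f(t,205,80,108,114*290//410+34),f(s,262,150,108,80)]),np.hstack([f(t,98,185,60,45),f(s,190,160,60,45)])])
print(c.shape,114*290//410+34)
cv2.imwrite("pics/crop1.png",c)
E
```

```text
(580, 780, 3) 114
```

View pics/crop1.png

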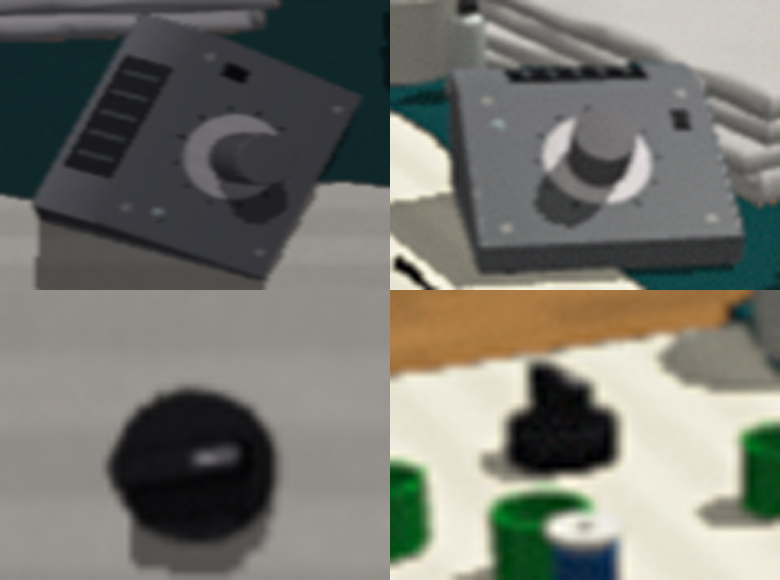

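Confirmed: the grey cylinder standing on the bright bezel of the console's sloped face is the dust cap, with its top near (280,143) in top and (322,186) in side. The knob's bar grip lies nearly along image columns at (128,212).

```bash
python3 - <<'E'
from h import *
t=load("top0");s=load("side0")
c=[onz(t,p,z)[:2] for p,z in(((304.7,118.1),26),((278.4,189.3),26),((245.7,85.1),95),((214.7,160.6),95))]
print("corners",np.round(c,1)); fl,fr,bl,br=c
print("w",np.linalg.norm(fl-fr),np.linalg.norm(bl-br),"d",np.linalg.norm(fl-bl),np.linalg.norm(fr-br))
x=(bl+br-fl-fr);x/=np.linalg.norm(x);y=(fl-fr)+(bl-br);y/=np.linalg.norm(y);print("x",x,"y",y, "yaws",np.arctan2(x[1],x[0]),np.arctan2(-y[0],y[1]))
o=sum(c)/4
yaw=(np.arctan2(x[1],x[0])+np.arctan2(-y[0],y[1]))/2
x=np.array([np.cos(yaw),np.sin(yaw)]);seat=np.r_[o-20*x,60.5]
n=np.r_[-x*np.sin(np.radians(32)),np.cos(np.radians(32))]
print("seat",seat,"n",n,"yaw",yaw)
ct,e=two(t,(279.8,142.9),s,(322.1,185.9));print("captop",ct,e,"-32n",ct-32*n)
print("proj captop",proj(t,[seat+32*n,seat]),proj(s,[seat+32*n,seat]))
# knob
def blob(sn,box,f):
    im=sn["image"].astype(int);m=np.zeros(im.shape[:2],np.uint8);x0,y0,w,h=box
    m[y0:y0+h,x0:x0+w]=f(im[y0:y0+h,x0:x0+w])
    k,l,st,ce=cv2.connectedComponentsWithStats(m);i=1+np.argmax(st[1:,4]);return (l==i).astype(np.uint8),st[i],ce[i]
m,st,ce=blob(t,(98,185,60,55),lambda a:(a.max(2)<60).astype(np.uint8));print("knob",st,ce,onz(t,ce,18))
m,st,ce=blob(s,(205,165,25,25),lambda a:(a.max(2)<60).astype(np.uint8));print("knob side",st,ce,)
m,st,ce=blob(t,(318,175,70,70),lambda a:(a.max(2)<75).astype(np.uint8));r=cv2.minAreaRect(np.argwhere(m)[:,::-1].astype(np.float32));print("tray",st,ce,r,onz(t,r[0],16))
for u in ((110.5+0,0),): pass
g=cv2.cvtColor(t["image"][192:232,108:148],cv2.COLOR_RGB2GRAY);
np.set_printoptions(linewidth=250);print(g[6:34:1,6:34])
E
```

```text
corners [[ 690.4 -142.8]
 [ 529.2  -81.1]
 [ 745.4   -8.4]
 [ 584.    56.9]]
w 172.52983328791638 174.04259223210812 d 145.18330068262614 148.4813931715121
x [0.37382676 0.92749855] y [ 0.93045188 -0.3664141 ] yaws 1.1876648294681298 -1.9459484728705922
seat [618.67885591 -36.43218396  60.5       ] n [-0.49228578  0.19613551  0.8480481 ] yaw -0.37914182170123123
captop [623.40311184 -80.36816099  87.67933634] [np.float64(1.161219447429351), np.float64(1.1612194474291213)] -32n [639.15625682 -86.64449716  60.54179726]
proj captop [[256.37716705 152.05855533]
 [258.6898779  146.83674901]] [[302.73197301 180.76919596]
 [309.16713294 190.9178777 ]]
knob [115 201  25  23 446] [127.367713   212.22869955] [480.36098803 254.79989321  18.        ]
knob side [208 172  16  16 178] [215.67977528 181.05617978]
tray [ 318  179   70   61 2891] [353.39571083 209.03562781] ((355.0650329589844, 209.2568359375), (53.96405029296875, 71.47769165039062), 80.7538833618164) [ 484.06046674 -255.37521454   16.        ]
[[149 149 149 151 151 151 150 149 150 151 151 149 149 149 149 149 149 150 150 151 151 151 1
[... 2429 characters left out ...]
 129 149]
 [151 150 150 141  76  27  12  10  12  13  11  13  12  11  13  13  14  17  16  17  13  12  26  52  77 109 139 151]
 [152 150 150 145  90  51  28  20  18  19  17  17  16  17  17  17  18  20  20  20  19  29  52  73  88 125 148 152]
 [152 151 151 145  93  74  61  49  34  26  24  21  20  19  20  20  22  22  23  30  47  61  73  82  91 127 149 151]
 [151 151 150 145  94  81  79  72  64  52  47  34  32  27  25  27  32  37  47  62  72  80  82  85 108 137 150 151]
 [151 150 149 144  94  82  81  81  79  74  72  65  64  62  62  62  64  66  72  80  82  83  85  92 124 146 151 151]
 [151 150 149 143  94  83  83  82  82  82  82  80  80  81  81  80  81  80  82  83  83  88 108 123 136 149 150 150]]
```

```bash
cat >> h.py <<'E'
YAW=1.192; X=np.array([np.cos(YAW),np.sin(YAW),0]); Y=np.array([-X[1],X[0],0])
N=np.r_[-X[:2]*np.sin(np.radians(32)),np.cos(np.radians(32))]; SEAT=np.array([629.8,-63.5,60.3])
def plan(bot,P,ydir=None,flip=False):
    st=bot.sense();M=R.from_quat(st["tcp_rot"]).as_matrix();d=M.T@(np.array(P)-st["tool_pos"])/10
    a=None
    if ydir is not None:
        v=M.T@np.array(ydir);a=np.arctan2(-v[0],v[1]);a=(a+np.pi/2)%np.pi-np.pi/2
        if flip:a-=np.sign(a)*np.pi
    print("t",round(st["time_s"],2),"tcp",np.round(st["tool_pos"],1),"q6",np.round(st["joint_pos"][5],2),"F",np.round(st["ft_force"],1),"gap",round(st["finger_gap"],1),"gf",round(st["grasp_force"],1),"| shift cm",np.round(d,2),"yaw",a if a is None else round(a,3),"ty",np.round(M[:,1],3),"tz",np.round(M[:,2],3))
E
python3 - <<'E'
from h import *
from rig import bot
C=SEAT+18*N;print(C,X,Y,N)
plan(bot,[C[0],C[1],160],Y)
plan(bot,[C[0],C[1],63],Y)
t=load("top0")
for p in((324,189),(375,181),(382,235),(333,240)):print(onz(t,p,16))
E
```

```text
[626.27262259 -72.36236328  75.56486573] [0.36980239 0.92911043 0.        ] [-0.92911043  0.36980239  0.        ] [-0.19596541 -0.49235352  0.8480481 ]
t 0.1 tcp [175.6 546.9 230.4] q6 1.46 F [-0.2 -0.5 -0.1] gap 85.7 gf 0.0 | shift cm [-61.85 -45.16   7.11] yaw -1.503 ty [ 0.306  0.952 -0.002] tz [-0.001 -0.002 -1.   ]
t 0.1 tcp [175.6 546.9 230.4] q6 1.46 F [-0.2 -0.5 -0.1] gap 85.7 gf 0.0 | shift cm [-61.85 -45.14  16.81] yaw -1.503 ty [ 0.306  0.952 -0.002] tz [-0.001 -0.002 -1.   ]
[ 530.27495745 -185.156435     16.        ]
[ 548.04874    -303.28482756   16.        ]
[ 425.22481622 -316.47081586   16.        ]
[ 415.51257587 -203.59229646   16.        ]
```

Request:
step_arm(motion="-61.9 -45.2 3 1.639 100;-61.9 -45.2 3 1.639 100;-61.9 -45.2 3 1.639 100;-61.9 -45.2 3 1.639 100;-61.9 -45.2 3 1.639 100;-61.9 -45.2 3 1.639 100;-61.9 -45.2 3 1.639 100;-61.9 -45.2 3 1.639 100;-61.9 -45.2 3 1.639 100;-61.9 -45.2 3 1.639 100;-61.9 -45.2 3 1.639 100;-61.9 -45.2 3 1.639 100")

```text
time_s: 1.3
tool_pos: [529.3, 60.9, 207.4]
tcp_rot: [0.828, 0.56, -0.0, -0.0]
ft_force: [0.7, 1.2, 1.0]
finger_gap: 85.7
grasp_force: 0.0
```

```bash
python3 - <<'E'
from h import *
from rig import bot
C=SEAT+18*N
plan(bot,[C[0],C[1],160],Y)
E
```

```text
t 1.3 tcp [529.3  60.9 207.4] q6 1.95 F [0.7 1.2 1. ] gap 85.7 gf 0.0 | shift cm [-8.75 13.97  4.73] yaw -0.003 ty [ 0.928 -0.372 -0.001] tz [-0.001  0.    -1.   ]
```

Request:
step_arm(motion="-8.8 14 4 0 100;-8.8 14 4 0 100;-8.8 14 4 0 100;-8.8 14 4 0 100;-8.8 14 4 0 100;-8.8 14 4 0 100;-8.8 14 4 0 100")

```text
time_s: 2.0
tool_pos: [625.5, -69.5, 168.1]
tcp_rot: [0.827, 0.562, -0.0, -0.0]
ft_force: [-0.6, 0.9, 0.1]
finger_gap: 85.7
grasp_force: 0.0
```

```bash
python3 - <<'E'
from h import *
from rig import bot
C=SEAT+18*N
plan(bot,[C[0],C[1],64],Y)
a=snap(bot,"top","1");b=snap(bot,"side","1")
f=lambda im,x,y,w,h:cv2.resize(im[y:y+h,x:x+w,::-1],(400,400),interpolation=cv2.INTER_CUBIC)
cv2.imwrite("pics/c2.png",np.hstack([f(a["image"],205,75,130,130),f(b["image"],250,100,130,130)]))
E
```

```text
t 2.0 tcp [625.5 -69.5 168.1] q6 1.74 F [-0.6  0.9  0.1] gap 85.7 gf 0.0 | shift cm [-0.24  0.18 10.41] yaw 0.001 ty [ 0.93  -0.369 -0.001] tz [-0.     0.001 -1.   ]
```

View pics/c2.png

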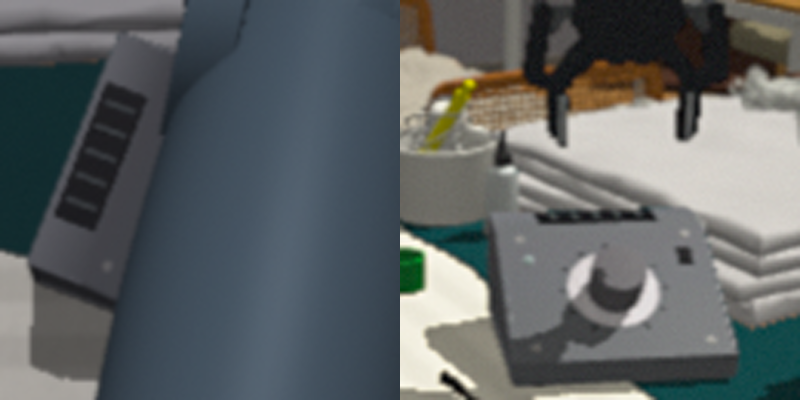

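The side crop shows the open fingers straddling the cap. They are centred near column 622 of the crop, with the cap at 618. I'll descend.

Request:
step_arm(motion="-0.1 0.1 4 0 100;-0.1 0.1 7 0 100;-0.1 0.1 9 0 100;-0.1 0.1 10.3 0 100;-0.1 0.1 10.3 0 100;-0.1 0.1 10.3 0 100;-0.1 0.1 10.3 0 20;-0.1 0.1 10.3 0 20;-0.1 0.1 10.3 0 20;-0.1 0.1 10.3 0 20;-0.1 0.1 10.3 0 20;-0.1 0.1 10.3 0 20")

```text
time_s: 3.3
tool_pos: [627.5, -72.3, 66.3]
tcp_rot: [0.828, 0.561, 0.001, 0.001]
ft_force: [-1.3, -0.4, 4.6]
finger_gap: 41.7
grasp_force: 60.3
```

```bash
python3 - <<'E'
from h import *
from rig import bot
C=SEAT+18*N
plan(bot,np.r_[C[:2],64]+30*N,Y)
E
```

```text
t 3.3 tcp [627.5 -72.3  66.3] q6 1.73 F [-1.3 -0.4  4.6] gap 41.7 gf 60.3 | shift cm [-1.64 -0.11 -2.32] yaw -0.0 ty [ 0.929 -0.37   0.002] tz [ 0.002 -0.    -1.   ]
```

Request:
step_arm(motion="-0.5 0 -0.8 0 20;-1.1 0 -1.7 0 20;-1.6 0 -2.5 0 20;-2.1 0 -3.4 0 20;-2.1 0 -5 0 20;-2.1 0 -8 0 20;-2.1 0 -8 0 20")

```text
time_s: 4.0
tool_pos: [621.8, -92.8, 149.8]
tcp_rot: [0.828, 0.561, 0.003, 0.003]
ft_force: [1.8, -0.7, 0.3]
finger_gap: 41.8
grasp_force: 60.7
```

```bash
python3 - <<'E'
from h import *
from rig import bot
plan(bot,[480,-252,80])
b=snap(bot,"side","2")
cv2.imwrite("pics/c3.png",cv2.resize(b["image"][100:240,230:400,::-1],(680,560),interpolation=cv2.INTER_CUBIC))
E
```

```text
t 4.0 tcp [621.8 -92.8 149.8] q6 1.7 F [ 1.8 -0.7  0.3] gap 41.8 gf 60.7 | shift cm [-20.05  -7.33   6.9 ] yaw None ty [ 0.929 -0.37   0.008] tz [ 0.008 -0.002 -1.   ]
```

View pics/c3.png

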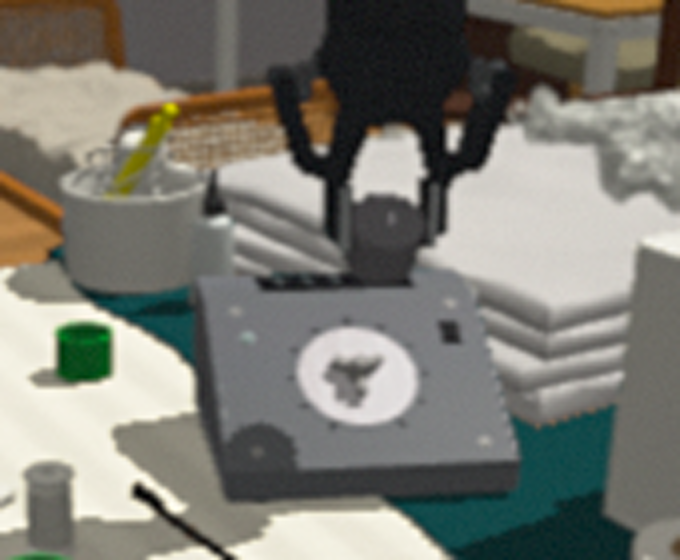

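The cap is held in the jaws. The bezel centre is near crop (358,375) and the dark spindle with its fins is visible on it. Next is the tray.

Request:
step_arm(motion="-20 -7.3 0 0 20;-20 -7.3 0 0 20;-20 -7.3 0 0 20;-20 -7.3 2 0 20;-20 -7.3 5 0 20;-20 -7.3 9 0 20;-20 -7.3 11 0 20;-20 -7.3 11 0 20")

```text
time_s: 4.85
tool_pos: [473.4, -248.4, 31.0]
tcp_rot: [0.828, 0.561, -0.001, -0.004]
ft_force: [-0.9, -0.1, 0.6]
finger_gap: 41.5
grasp_force: 60.7
```

```bash
python3 - <<'E'
from h import *
from rig import bot
plan(bot,[480,-252,14],Y)
E
```

```text
t 4.85 tcp [ 473.4 -248.4   31. ] q6 1.35 F [-0.9 -0.1  0.6] gap 41.5 gf 60.7 | shift cm [-0.09  0.76  1.69] yaw -0.001 ty [ 0.929 -0.371 -0.008] tz [-0.007  0.005 -1.   ]
```

Request:
step_arm(motion="0 0.6 0.5 0 20;0 0.6 0.9 0 20;0 0.6 1.1 0 20;0 0.6 1.3 0 20;0 0.6 1.5 0 20;0 0.6 1.5 0 20")

```text
time_s: 5.45
tool_pos: [483.6, -252.9, 21.3]
tcp_rot: [0.828, 0.561, 0.001, 0.001]
ft_force: [-1.1, 1.7, 8.9]
finger_gap: 41.8
grasp_force: 61.6
```

```bash
python3 - <<'E'
from h import *
from rig import bot
plan(bot,[480,-252,14],Y)
E
```

```text
t 5.45 tcp [ 483.6 -252.9   21.3] q6 1.35 F [-1.1  1.7  8.9] gap 41.8 gf 61.6 | shift cm [-0.05 -0.37  0.73] yaw 0.0 ty [ 0.929 -0.37   0.002] tz [ 0.002 -0.001 -1.   ]
```

Request:
step_arm(motion="0 0 0.2 0 20;0 0 0.4 0 20;0 0 0.6 0 20;0 0 0.6 0 20")

```text
time_s: 5.85
tool_pos: [484.1, -252.5, 20.2]
tcp_rot: [0.827, 0.562, 0.001, 0.002]
ft_force: [-11.9, 10.2, 47.8]
finger_gap: 41.7
grasp_force: 65.4
```

Request:
step_arm(motion="0 0 0 0 20;0 0 0 0 20;0 0 0 0 51;0 0 0 0 53;0 0 0 0 55;0 0 0 0 57;0 0 0 0 60;0 0 0 0 60")

```text
time_s: 6.65
tool_pos: [482.5, -252.5, 13.3]
tcp_rot: [0.828, 0.561, -0.0, -0.0]
ft_force: [0.2, 0.3, -0.2]
finger_gap: 51.3
grasp_force: 0.0
```

```bash
python3 - <<'E'
from h import *
from rig import bot
plan(bot,[480,-252,14],Y)
b=snap(bot,"side","3")
cv2.imwrite("pics/c4.png",cv2.resize(b["image"][180:310,240:390,::-1],(600,520),interpolation=cv2.INTER_CUBIC))
E
```

```text
t 6.65 tcp [ 482.5 -252.5   13.3] q6 1.35 F [ 0.2  0.3 -0.2] gap 51.3 gf 0.0 | shift cm [-0.05 -0.25 -0.07] yaw -0.0 ty [ 0.929 -0.37  -0.001] tz [-0.001  0.001 -1.   ]
```

View pics/c4.png

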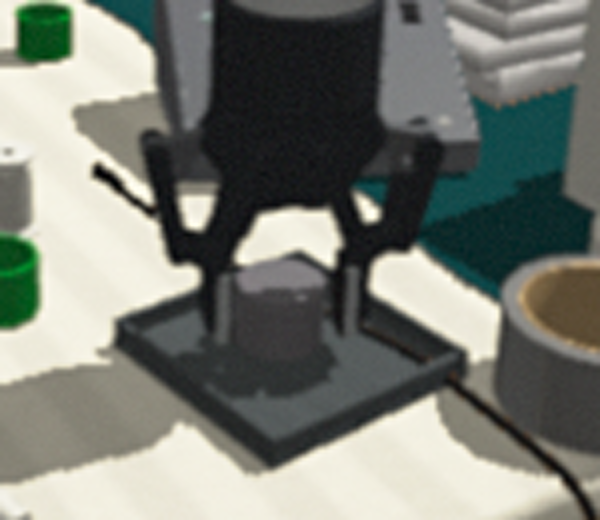

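The cap stands upright, mouth down, in the tray between the open fingers. Now up and away, then a look at the spindle.

Request:
step_arm(motion="0 0 -3 0 60;0 0 -7 0 60;0 0 -11 0 80;-8 -4 -14 0 100;-12 -6 -18 0 100;-12 -6 -18 0 100")

```text
time_s: 7.3
tool_pos: [382.9, -341.0, 193.4]
tcp_rot: [0.827, 0.562, -0.0, -0.0]
ft_force: [0.0, -0.2, 0.4]
finger_gap: 85.3
grasp_force: 0.0
```

```bash
python3 - <<'E'
from h import *
from rig import bot
plan(bot,[480,-252,14],Y)
a=snap(bot,"top","4");b=snap(bot,"side","4")
print(proj(a,[SEAT,SEAT+16*N]),proj(b,[SEAT,SEAT+16*N]))
# rectify the plane of the face (fin tops, 9 mm) as seen: 8 px per mm, X up, Y left
def rect(s,h,sc=7,r=28):
    q=[(r,r),(r,-r),(-r,-r),(-r,r)]
    up=np.cross(Y,N); up=up/np.linalg.norm(up)
    P=[SEAT+h*N+x*up+y*Y for x,y in q]; uv=proj(s,P).astype(np.float32)
    H=cv2.getPerspectiveTransform(uv,np.float32([(0,0),(2*r*sc,0),(2*r*sc,2*r*sc),(0,2*r*sc)]))
    return cv2.warpPerspective(s["image"][:,:,::-1],H,(2*r*sc,2*r*sc),flags=cv2.INTER_CUBIC)
print(np.cross(Y,N))
cv2.imwrite("pics/c5.png",np.hstack([rect(a,5),rect(b,5)]))
E
```

```text
t 7.3 tcp [ 382.9 -341.   193.4] q6 1.1 F [ 0.  -0.2  0.4] gap 85.3 gf 0.0 | shift cm [11.85  5.75 17.94] yaw 0.001 ty [ 0.929 -0.369 -0.   ] tz [-0.  0. -1.]
[[271.12655675 141.77005265]
 [275.28232011 142.07460208]] [[319.19097538 193.91571166]
 [320.26710378 189.97147911]]
[0.31361021 0.78793033 0.52991926]
```

View pics/c5.png

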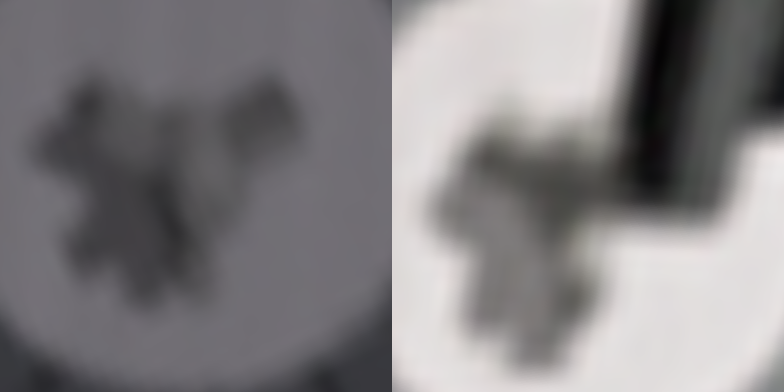

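The rectified views put fins at about 42 degrees clockwise from upslope and at the two places 120 degrees on from it, but shadows and the gripper finger confuse the picture. I'll go to the knob and look again from there.

```bash
python3 - <<'E'
from h import *
from rig import bot
a=np.radians(10);plan(bot,[480,256,130],[np.cos(a),np.sin(a),0])
E
```

```text
t 7.4 tcp [ 382.6 -345.4  196.4] q6 1.1 F [0.2 0.1 0.8] gap 85.3 gf 0.0 | shift cm [ 59.42 -13.61   6.28] yaw -0.56 ty [ 0.927 -0.376  0.005] tz [ 0.003 -0.006 -1.   ]
```

Request:
step_arm(motion="59.4 -13.6 0 -0.56 100;59.4 -13.6 0 -0.56 100;59.4 -13.6 0 -0.56 100;59.4 -13.6 0 -0.56 100;59.4 -13.6 0 -0.56 100;59.4 -13.6 0 -0.56 100;59.4 -13.6 0 -0.56 100;59.4 -13.6 0 -0.56 100;59.4 -13.6 0 -0.56 100;59.4 -13.6 0 -0.56 100;59.4 -13.6 0 -0.56 100;59.4 -13.6 3 -0.56 100")

```text
time_s: 8.6
tool_pos: [477.0, 251.0, 172.0]
tcp_rot: [0.64, 0.769, 0.003, 0.001]
ft_force: [0.2, -0.2, -0.4]
finger_gap: 85.5
grasp_force: 0.0
```

```bash
python3 - <<'E'
from h import *
from rig import bot
a=np.radians(10);plan(bot,[480,256,130],[np.cos(a),np.sin(a),0])
a=snap(bot,"top","5");b=snap(bot,"side","5")
up=np.cross(Y,N)
def rect(s,h,sc=7,r=28):
    q=[(r,r),(r,-r),(-r,-r),(-r,r)]
    P=[SEAT+h*N+x*up+y*Y for x,y in q]; uv=proj(s,P).astype(np.float32)
    H=cv2.getPerspectiveTransform(uv,np.float32([(0,0),(2*r*sc,0),(2*r*sc,2*r*sc),(0,2*r*sc)]))
    w=cv2.cvtColor(cv2.warpPerspective(s["image"],H,(2*r*sc,2*r*sc),flags=cv2.INTER_CUBIC),cv2.COLOR_RGB2GRAY)
    lo,hi=np.percentile(w,[1,97]);w=(np.clip((w.astype(float)-lo)/(hi-lo),0,1)*255).astype(np.uint8)
    for g,c in((16*0,0),): pass
    w=cv2.cvtColor(w,cv2.COLOR_GRAY2BGR)
    for k in range(12):
        d=np.radians(30*k);p=(int(r*sc-np.sin(d)*185),int(r*sc-np.cos(d)*185));cv2.circle(w,p,3,(0,0,255) if k==0 else (0,255,0),-1)
    # projections of the post axis 0 and 16 mm onto this plane picture
    m=cv2.perspectiveTransform(proj(s,[SEAT,SEAT+9*N,SEAT+16*N])[:,None].astype(np.float32),H)[:,0]
    for p in m:cv2.circle(w,tuple(int(v) for v in p),2,(255,0,255),-1)
    return w
cv2.imwrite("pics/c6.png",np.hstack([rect(a,9),rect(b,9)]))
E
```

```text
t 8.6 tcp [477. 251. 172.] q6 1.75 F [ 0.2 -0.2 -0.4] gap 85.5 gf 0.0 | shift cm [0.43 0.37 4.2 ] yaw 0.008 ty [0.983 0.182 0.006] tz [ 0.005  0.002 -1.   ]
```

View pics/c6.png

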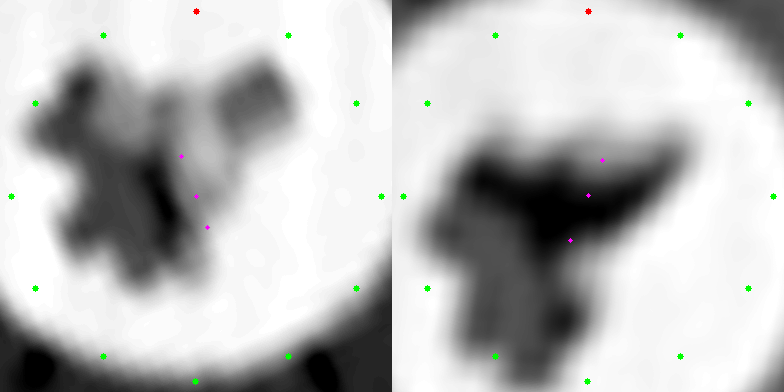

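The top view shows one fin up-right at about (284,84) and one pointing down at about (192,288). The side view shows dark fin ends at (690,155), (572,325) and (480,158). Together these put the fins at about 58, 178 and 298 degrees clockwise from upslope, so a knob whose x points straight downslope should nearly drop on. The spindle axis agrees with my seat estimate to 1–2 mm.

```bash
python3 - <<'E'
from h import *
from rig import bot
t=load("top0");s=load("side0")
print(onz(t,(115.2,213),18.5),onz(t,(139.0,213),0),"top/bot rows",onz(t,(127,200.9),18.5),onz(t,(127,223.5),0))
print("side col ray",onz(s,(216.6,184.5),9))
a=np.radians(10);plan(bot,[480,256,22.5],[np.cos(a),np.sin(a),0])
E
```

```text
[478.71555423 281.99517538  18.5       ] [479.15016888 232.38824448   0.        ] top/bot rows [505.55464895 255.78051687  18.5       ] [455.54276258 259.49989404   0.        ]
side col ray [476.9079968 238.9607481   9.       ]
t 8.7 tcp [473.7 252.  166.7] q6 1.75 F [-0.3 -1.1 -0.5] gap 85.7 gf 0.0 | shift cm [ 0.26  0.75 14.42] yaw 0.013 ty [ 0.982  0.187 -0.004] tz [-0.004  0.001 -1.   ]
```

Request:
step_arm(motion="0.4 0.6 5 0 100;0.4 0.6 10 0 100;0.4 0.6 13 0 100;0.4 0.6 14.4 0 100;0.4 0.6 14.4 0 100;0.4 0.6 14.4 0 100;0.4 0.6 14.4 0 0;0.4 0.6 14.4 0 0;0.4 0.6 14.4 0 0;0.4 0.6 14.4 0 0;0.4 0.6 14.4 0 0;0.4 0.6 14.4 0 0")

```text
time_s: 9.9
tool_pos: [481.0, 252.2, 26.7]
tcp_rot: [0.64, 0.768, 0.001, 0.0]
ft_force: [0.0, 0.4, 5.1]
finger_gap: 12.5
grasp_force: 61.1
```

Request:
step_arm(motion="0 0 0 0 0;0 0 0 0 0;0 0 0 0 0")

```text
time_s: 10.2
tool_pos: [480.9, 252.2, 26.7]
tcp_rot: [0.64, 0.768, 0.001, 0.0]
ft_force: [-0.1, -0.4, 6.0]
finger_gap: 12.6
grasp_force: 61.1
```

```bash
python3 - <<'E'
from h import *
from rig import bot
a=np.radians(10);plan(bot,[480,257,22.5],[np.cos(a),np.sin(a),0])
E
```

```text
t 10.2 tcp [480.9 252.2  26.7] q6 1.76 F [-0.1 -0.4  6. ] gap 12.6 gf 61.1 | shift cm [ 0.49 -0.01  0.42] yaw 0.006 ty [0.984 0.18  0.001] tz [ 0.001  0.    -1.   ]
```

Request:
step_arm(motion="0 0 -3 0 0;0 0 -7 0 0;0 0 -11 0 0;0 0 -15 0 0;0 0 -15 0 0")

```text
time_s: 10.7
tool_pos: [483.8, 253.3, 181.7]
tcp_rot: [0.64, 0.768, 0.004, 0.002]
ft_force: [0.7, 0.5, 0.6]
finger_gap: 12.1
grasp_force: 60.5
```

```bash
python3 - <<'E'
from h import *
from rig import bot
K=SEAT+X*(-3.6-4.8)
plan(bot,[K[0],K[1],170],Y)
E
```

```text
t 10.7 tcp [483.8 253.3 181.7] q6 1.76 F [0.7 0.5 0.6] gap 12.1 gf 60.5 | shift cm [-34.51   8.2    1.18] yaw 0.56 ty [0.984 0.18  0.01 ] tz [ 0.009  0.004 -1.   ]
```

Request:
step_arm(motion="-34.5 8.2 1 0.56 0;-34.5 8.2 1 0.56 0;-34.5 8.2 1 0.56 0;-34.5 8.2 1 0.56 0;-34.5 8.2 1 0.56 0;-34.5 8.2 1 0.56 0;-34.5 8.2 1 0.56 0;-34.5 8.2 1 0.56 0;-34.5 8.2 1 0.56 0;-34.5 8.2 1 0.56 0;-34.5 8.2 1 0.56 0")

```text
time_s: 11.8
tool_pos: [622.3, -70.9, 165.7]
tcp_rot: [0.827, 0.562, -0.0, -0.001]
ft_force: [-0.1, 0.2, -0.9]
finger_gap: 12.9
grasp_force: 60.4
```

```bash
python3 - <<'E'
from h import *
from rig import bot
K=SEAT+X*(-3.6-4.8)
plan(bot,[K[0],K[1],135],Y)
b=snap(bot,"side","6")
st=bot.sense();p=st["tool_pos"]
for nm,q in(("under tcp",p+[0,0,-26.7]),("pred center",p+4.8*X+[0,0,-26.7]),("seat",SEAT)):print(nm,proj(b,q))
cv2.imwrite("pics/c7.png",cv2.resize(b["image"][105:225,250:400,::-1],(750,600),interpolation=cv2.INTER_CUBIC))
E
```

```text
t 11.8 tcp [622.3 -70.9 165.7] q6 1.73 F [-0.1  0.2 -0.9] gap 12.9 gf 60.4 | shift cm [0.12 0.42 3.07] yaw 0.002 ty [ 0.93  -0.368 -0.001] tz [-0.001  0.001 -1.   ]
under tcp [[320.0992548  163.88182476]]
pred center [[319.63657495 163.25343183]]
seat [[319.19097538 193.91571166]]
```

View pics/c7.png

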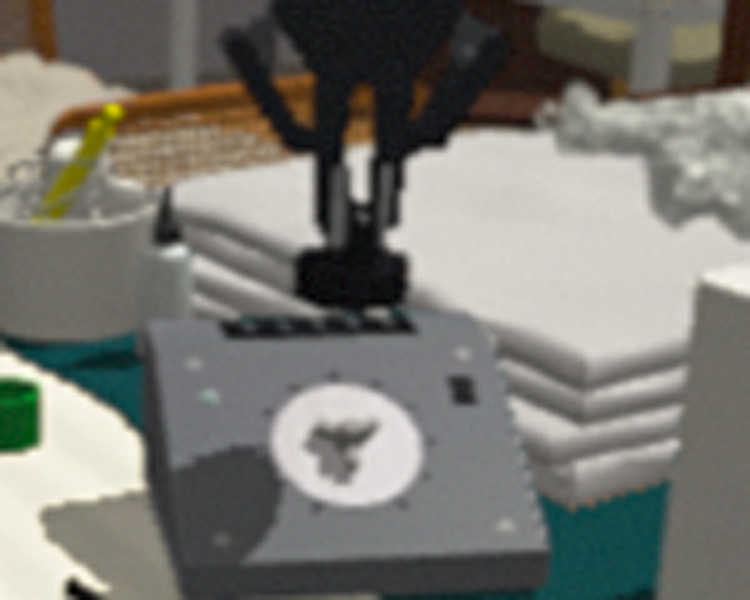

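The knob hangs upright at crop (352,275), its flange clear of the face, with the spindle at crop (345,450). Next I'll lower it part way and check sideways alignment numerically.

Request:
step_arm(motion="0.1 0.3 2 0 0;0.1 0.3 4 0 0;0.1 0.3 4 0 0;0.1 0.3 4 0 0")

```text
time_s: 12.25
tool_pos: [625.7, -71.7, 126.2]
tcp_rot: [0.827, 0.562, -0.0, -0.0]
ft_force: [0.0, -0.1, 0.1]
finger_gap: 12.1
grasp_force: 60.4
```

```bash
python3 - <<'E'
from h import *
from rig import bot
K=SEAT+X*(-3.6-4.8)
plan(bot,[K[0],K[1],105],Y)
b=snap(bot,"side","7");p=bot.sense()["tool_pos"]
print("pred center z mid flange",proj(b,p+4.8*X+[0,0,-17.5]),"target there",proj(b,[SEAT[0]-3.6*X[0],SEAT[1]-3.6*X[1],p[2]-17.5]))
g=b["image"].max(2).astype(int);np.set_printoptions(linewidth=250)
r=int(proj(b,p+4.8*X+[0,0,-17.5])[0,1])
for k in range(r-3,r+4):print(k,g[k,300:342])
# spindle centroid columns in the first clear picture
a=load("side5");m=(a["image"].max(2)<110)[182:206,300:340];print(np.argwhere(m).mean(0)+[182,300])
E
```

```text
t 12.25 tcp [625.7 -71.7 126.2] q6 1.73 F [ 0.  -0.1  0.1] gap 12.1 gf 60.4 | shift cm [0.08 0.08 2.12] yaw 0.001 ty [ 0.93  -0.369 -0.001] tz [-0.001  0.    -1.   ]
pred center z mid flange [[320.69856108 175.2272626 ]] target there [[320.57402375 175.11628942]]
172 [ 60  61  58  60  60  63  64  71  76  63  32  18  16  21  20  19  22  18  17  11  19  11  13  17  18  17  31  28  33  29  30  52  92 115 125 127 124 125 127 128 127 127]
173 [113 113 112 112 113 115 111 117 112  86  42  15  23  16  18  19  17  16  18  19  16  13  20  20  17  18  29  33  34  29  33  48  89 119 127 126 125 126 126 126 126 128]
174 [125 123 126 124 124 127 124 125 117  87  41  17  19  18  17  23  18  19  18  22  13  17  16  10  21  26  30  30  33  33  30  43  86 117 124 127 127 126 127 126 129 136]
175 [122 121 120 122 126 125 124 126 118  90  42  13  19  20  16  21  17  18  20  19  21  21  20  17  26  23  30  32  31  30  21  49  96 124 128 127 126 127 127 126 134 152]
176 [122 122 121 123 122 124 123 124 113  81  35  10   9  18  17  18  19  21  20  19  16  18  22  16  22  18  23  23  19  17  17  45 102 126 127 128 128 126 126 128 128 140]
177 [121 123 122 123 122 121 125 121 110  76  36   3  16  14  16  18  17  16  21  17  20  23  16  16  20  21  19  17  17  14  13  47 101 126 128 128 125 128 126 128 126 127]
178 [123 123 124 123 122 123 123 122 112  77  32  11  16  13  14  17  14  17  15  15  17  19  16  17  18  19  18  13  14  17  25  47 104 126 129 127 126 125 130 127 128 129]
[192.83928571 316.94642857]
```

Request:
step_arm(motion="0.1 0.1 1 0 0;0.1 0.1 1.8 0 0;0.1 0.1 2.2 0 0;0.1 0.1 2.4 0 0;0.1 0.1 2.4 0 0")

```text
time_s: 12.8
tool_pos: [627.3, -72.2, 101.6]
tcp_rot: [0.828, 0.561, -0.0, -0.0]
ft_force: [0.3, 0.6, 0.2]
finger_gap: 12.3
grasp_force: 60.4
```

Request:
step_arm(motion="0 0 0.1 0 0;0 0 0.2 0 0")

```text
time_s: 13.0
tool_pos: [627.9, -72.3, 100.4]
tcp_rot: [0.828, 0.561, 0.0, 0.0]
ft_force: [0.5, -0.2, -0.1]
finger_gap: 12.2
grasp_force: 60.4
```

Request:
step_arm(motion="0.05 -0.15 0.1 0 0;0.05 -0.15 0.15 0 0;0.05 -0.15 0.15 0 0")

```text
time_s: 13.3
tool_pos: [626.7, -71.0, 98.8]
tcp_rot: [0.828, 0.561, 0.0, 0.0]
ft_force: [1.1, 0.9, -0.7]
finger_gap: 12.1
grasp_force: 60.5
```

Request:
step_arm(motion="0 0 0.1 0 0;0 0 0.15 0 0;0 0 0.15 0 0")

```text
time_s: 13.6
tool_pos: [626.9, -71.0, 98.0]
tcp_rot: [0.828, 0.561, 0.001, 0.0]
ft_force: [-0.2, 0.7, 4.3]
finger_gap: 12.5
grasp_force: 61.2
```

Request:
step_arm(motion="0 0 0.1 0 0;0 0 0.15 0 0;0 0 0.15 0 0")

```text
time_s: 13.9
tool_pos: [627.0, -71.2, 97.6]
tcp_rot: [0.828, 0.561, 0.001, 0.001]
ft_force: [-3.0, 1.2, 11.9]
finger_gap: 12.5
grasp_force: 62.1
```

Request:
step_arm(motion="0 0 -0.4 0 0;0 0 -0.8 0 0;0.5 0 -0.8 0 0;0.5 0 -0.8 0 0;0.5 0 -0.4 0 0;0.5 0 -0.4 0 0")

```text
time_s: 14.5
tool_pos: [628.7, -67.4, 100.4]
tcp_rot: [0.828, 0.561, -0.0, 0.001]
ft_force: [-2.6, -2.3, 6.1]
finger_gap: 12.6
grasp_force: 61.3
```

Request:
step_arm(motion="0 0 0.1 0 0;0 0 0.15 0 0;0 0 0.15 0 0")

```text
time_s: 14.8
tool_pos: [628.8, -67.6, 100.1]
tcp_rot: [0.828, 0.561, 0.0, 0.001]
ft_force: [-4.4, -2.1, 12.1]
finger_gap: 12.2
grasp_force: 62.2
```

Request:
step_arm(motion="0 0 0.1 0 0;0 0 0.1 0 0;0 0 0.1 0 0")

```text
time_s: 15.1
tool_pos: [628.8, -67.7, 99.9]
tcp_rot: [0.828, 0.561, 0.0, 0.002]
ft_force: [-6.1, -2.1, 15.6]
finger_gap: 11.9
grasp_force: 62.7
```

Request:
step_arm(motion="0.1 0 -0.3 0 0;0.1 0 -0.3 0 0;0.1 0 -0.3 0 0")

```text
time_s: 15.4
tool_pos: [628.9, -66.5, 100.9]
tcp_rot: [0.828, 0.561, -0.0, 0.001]
ft_force: [-2.8, -2.0, 6.8]
finger_gap: 12.5
grasp_force: 61.6
```

Request:
step_arm(motion="0 0 0 0 18;0 0 0 0 20;0 0 0 0 22;0 0 0 0 24;0 0 0 0 26;0 0 0 0 26")

```text
time_s: 16.0
tool_pos: [628.6, -65.5, 99.9]
tcp_rot: [0.828, 0.561, 0.0, -0.0]
ft_force: [0.2, -0.1, 0.0]
finger_gap: 22.2
grasp_force: 0.0
```

```bash
python3 - <<'E'
from h import *
from rig import bot
plan(bot,SEAT,Y)
b=snap(bot,"side","8")
cv2.imwrite("pics/c8.png",cv2.resize(b["image"][130:230,260:385,::-1],(750,600),interpolation=cv2.INTER_CUBIC))
E
```

```text
t 16.0 tcp [628.6 -65.5  99.9] q6 1.75 F [ 0.2 -0.1  0. ] gap 22.2 gf 0.0 | shift cm [0.23 0.04 3.96] yaw -0.0 ty [ 0.929 -0.37  -0.   ] tz [-0.  0. -1.]
```

View pics/c8.png

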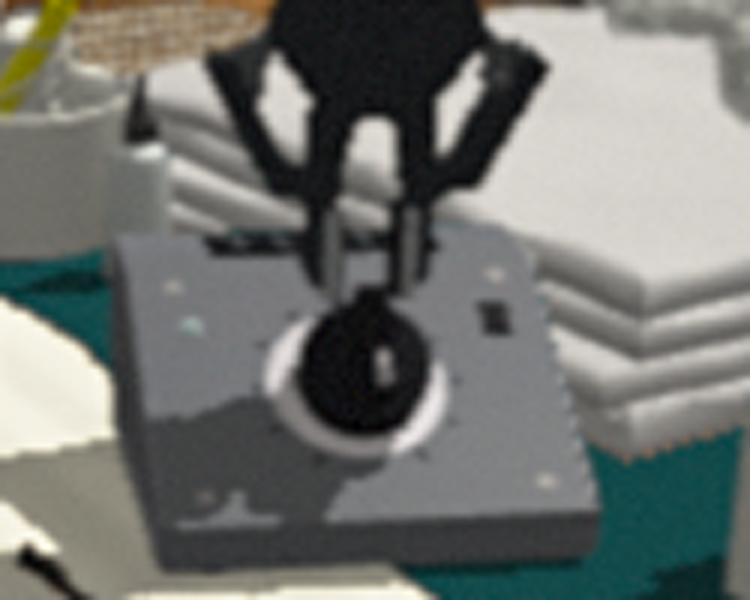

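The knob has tipped onto the spindle. The black flange is at crop (365,368), inside the bezel, with the mark pointing downslope at (385,370). I'll check numerically whether it is home or still on the fins.

```bash
cat >> h.py <<'E'
def seatcheck(b):
    U=np.cross(Y,N);th=np.linspace(0,2*np.pi,180)
    g=b["image"].max(2);m=np.zeros(g.shape,np.uint8);m[165:215,300:345]=(g<50)[165:215,300:345]
    # flange silhouette below the bar: bounds
    r=np.argwhere(m);print("mask bottom",r[:,0].max(),[ (k,np.where(m[k])[0].min(),np.where(m[k])[0].max()) for k in range(184,206,2) if m[k].any()])
    for h in(0,4.5,9):
        c=np.vstack([proj(b,[SEAT+(h+e)*N+27*(np.cos(t)*U+np.sin(t)*Y) for t in th]) for e in(0,18.5)])
        hull=cv2.convexHull(c.astype(np.float32))[:,0];z=np.zeros(g.shape,np.uint8);cv2.fillConvexPoly(z,np.round(hull).astype(int),1)
        print(h,"bottom",hull[:,1].max().round(1),[(k,np.where(z[k])[0].min(),np.where(z[k])[0].max()) for k in range(184,206,2) if z[k].any()])
E
python3 - <<'E'
from h import *
seatcheck(load("side8"))
E
```

```text
mask bottom 202 [(184, np.int64(313), np.int64(343)), (186, np.int64(312), np.int64(329)), (188, np.int64(311), np.int64(330)), (190, np.int64(311), np.int64(330)), (192, np.int64(310), np.int64(330)), (194, np.int64(310), np.int64(329)), (196, np.int64(311), np.int64(328)), (198, np.int64(312), np.int64(327)), (200, np.int64(314), np.int64(326)), (202, np.int64(319), np.int64(321))]
0 bottom 203.2 [(184, np.int64(310), np.int64(329)), (186, np.int64(309), np.int64(330)), (188, np.int64(309), np.int64(331)), (190, np.int64(308), np.int64(332)), (192, np.int64(308), np.int64(332)), (194, np.int64(308), np.int64(331)), (196, np.int64(309), np.int64(330)), (198, np.int64(309), np.int64(330)), (200, np.int64(311), np.int64(329)), (202, np.int64(314), np.int64(327))]
4.5 bottom 202.1 [(184, np.int64(310), np.int64(330)), (186, np.int64(310), np.int64(331)), (188, np.int64(309), np.int64(332)), (190, np.int64(308), np.int64(332)), (192, np.int64(308), np.int64(332)), (194, np.int64(309), np.int64(331)), (196, np.int64(309), np.int64(330)), (198, np.int64(311), np.int64(330)), (200, np.int64(313), np.int64(328)), (202, np.int64(317), np.int64(325))]
9 bottom 201.0 [(184, np.int64(310), np.int64(331)), (186, np.int64(310), np.int64(332)), (188, np.int64(309), np.int64(332)), (190, np.int64(309), np.int64(332)), (192, np.int64(309), np.int64(332)), (194, np.int64(309), np.int64(331)), (196, np.int64(310), np.int64(330)), (198, np.int64(312), np.int64(329)), (200, np.int64(315), np.int64(327))]
```

Request:
step_arm(motion="0 0 -1.5 0 26;0 0 -3 0 26;-1 0 -3 0 0;-2 0 -3 0 0;-2 0 -3 0 0;-2 0 -3 0 0;-2 0 -3 0 0")

```text
time_s: 16.75
tool_pos: [620.7, -84.2, 129.4]
tcp_rot: [0.828, 0.561, -0.0, -0.001]
ft_force: [-0.6, -0.2, 0.5]
finger_gap: -0.0
grasp_force: 0.0
```

Request:
step_arm(motion="0 0 0.5 0 0;0 0 1 0 0;0 0 1.3 0 0;0 0 1.5 0 0;0 0 1.5 0 0")

```text
time_s: 17.25
tool_pos: [620.9, -84.0, 114.5]
tcp_rot: [0.828, 0.561, -0.0, -0.0]
ft_force: [0.7, -1.0, 0.2]
finger_gap: -0.1
grasp_force: 0.0
```

Request:
step_arm(motion="0 0 0.2 0 0;0 0 0.4 0 0;0 0 0.5 0 0;0 0 0.5 0 0")

```text
time_s: 17.65
tool_pos: [621.1, -84.2, 109.9]
tcp_rot: [0.828, 0.561, -0.0, -0.0]
ft_force: [0.7, 0.1, -0.0]
finger_gap: 0.1
grasp_force: 0.0
```

Request:
step_arm(motion="0 0 0.2 0 0;0 0 0.4 0 0;0 0 0.5 0 0;0 0 0.5 0 0")

```text
time_s: 18.05
tool_pos: [621.0, -84.1, 104.8]
tcp_rot: [0.828, 0.561, -0.0, -0.0]
ft_force: [0.3, 0.9, -0.2]
finger_gap: 0.2
grasp_force: 0.0
```

Request:
step_arm(motion="0 0 0.1 0 0;0 0 0.2 0 0;0 0 0.3 0 0;0 0 0.3 0 0")

```text
time_s: 18.45
tool_pos: [621.1, -84.2, 101.9]
tcp_rot: [0.828, 0.561, -0.0, -0.0]
ft_force: [0.1, -0.1, 0.0]
finger_gap: -0.2
grasp_force: 0.0
```

Request:
step_arm(motion="0 0 0.1 0 0;0 0 0.2 0 0;0 0 0.3 0 0;0 0 0.3 0 0")

```text
time_s: 18.85
tool_pos: [622.2, -84.4, 100.8]
tcp_rot: [0.828, 0.561, 0.001, 0.001]
ft_force: [-2.7, 0.8, 7.9]
finger_gap: 0.1
grasp_force: 3.1
```

Contact at about 101.5 mm matches the fully home height; on the fins it would be about 112. Retreating.

Request:
step_arm(motion="0 0 -2 0 0;0 0 -6 0 0;0 0 -10 0 0;-5 -5 -14 0 0;-10 -10 -16 0 0;-15 -15 -16 0 0;-20 -20 -16 0 0;-20 -25 -16 0 0;-20 -25 -16 0 0")

```text
time_s: 19.75
tool_pos: [346.1, -173.3, 257.4]
tcp_rot: [0.828, 0.561, -0.0, 0.0]
ft_force: [-0.3, -2.4, 0.7]
finger_gap: 0.1
grasp_force: 0.0
```

```bash
python3 - <<'E'
from h import *
from rig import bot
plan(bot,SEAT)
b=snap(bot,"side","9");a=snap(bot,"top","9");seatcheck(b)
# bezel as face reference vs knob outline, top view: dark-knob blob centre
g=a["image"].max(2);m=np.zeros(g.shape,np.uint8);m[120:165,250:300]=(g<45)[120:165,250:300]
k,l,st,ce=cv2.connectedComponentsWithStats(m);i=1+np.argmax(st[1:,4]);print("top blob",st[i],ce[i])
U=np.cross(Y,N);th=np.linspace(0,2*np.pi,90)
for h in(0,9):
    P=[SEAT+(h+e)*N+27*(np.cos(t)*U+np.sin(t)*Y) for t in th for e in(0,18.5)]+[SEAT+(h+42)*N+x*U+y*Y for x in(-23,23) for y in(-7,7)]
    c=proj(a,P);print(h,"pred top box",c.min(0).round(1),c.max(0).round(1))
t=a["image"];s0=load("top5")["image"]
# cap in the tray
n=proj(a,[[484,-253,36]]);print("cap px",n)
E
```

```text
t 19.75 tcp [ 346.1 -173.3  257.4] q6 1.32 F [-0.3 -2.4  0.7] gap 0.1 gf 0.0 | shift cm [20.7  22.28 19.71] yaw None ty [ 0.929 -0.37   0.001] tz [ 0.    -0.001 -1.   ]
mask bottom 206 [(184, np.int64(313), np.int64(343)), (186, np.int64(312), np.int64(328)), (188, np.int64(311), np.int64(329)), (190, np.int64(310), np.int64(329)), (192, np.int64(309), np.int64(329)), (194, np.int64(310), np.int64(329)), (196, np.int64(310), np.int64(328)), (198, np.int64(311), np.int64(328)), (200, np.int64(314), np.int64(326)), (202, np.int64(318), np.int64(322))]
0 bottom 203.2 [(184, np.int64(310), np.int64(329)), (186, np.int64(309), np.int64(330)), (188, np.int64(309), np.int64(331)), (190, np.int64(308), np.int64(332)), (192, np.int64(308), np.int64(332)), (194, np.int64(308), np.int64(331)), (196, np.int64(309), np.int64(330)), (198, np.int64(309), np.int64(330)), (200, np.int64(311), np.int64(329)), (202, np.int64(314), np.int64(327))]
4.5 bottom 202.1 [(184, np.int64(310), np.int64(330)), (186, np.int64(310), np.int64(331)), (188, np.int64(309), np.int64(332)), (190, np.int64(308), np.int64(332)), (192, np.int64(308), np.int64(332)), (194, np.int64(309), np.int64(331)), (196, np.int64(309), np.int64(330)), (198, np.int64(311), np.int64(330)), (200, np.int64(313), np.int64(328)), (202, np.int64(317), np.int64(325))]
9 bottom 201.0 [(184, np.int64(310), np.int64(331)), (186, np.int64(310), np.int64(332)), (188, np.int64(309), np.int64(332)), (190, np.int64(309), np.int64(332)), (192, np.int64(309), np.int64(332)), (194, np.int64(309), np.int64(331)), (196, np.int64(310), np.int64(330)), (198, np.int64(312), np.int64(329)), (200, np.int64(315), np.int64(327))]
top blob [261 130  30  35 669] [274.61733931 145.90134529]
0 pred top box [260.6 129.2] [291.5 154.8]
9 pred top box [262.9 129.3] [294. 155.]
cap px [[356.23738411 208.93126707]]
```

Request:
step_arm(motion="0 0 0 0 0;0 0 0 0 0;0 0 0 0 0;0 0 0 0 0;0 0 0 0 0")

```text
time_s: 20.35
tool_pos: [348.6, -172.8, 257.1]
tcp_rot: [0.827, 0.562, 0.0, -0.0]
ft_force: [0.9, -0.4, -0.0]
finger_gap: 0.2
grasp_force: 0.0
```

```bash
python3 - <<'E'
from rig import bot
print(bot.close_job())
E
```

```text
the job is handed in; nothing more can be done
None
```

I handed the job in at about 20 s: the dust cap stands mouth down in the tray, and a touch on the knob's grip and the final top-view outline both indicate the knob is fully home on the spindle; no verdict came back.

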